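# Nest the kidney tray on its stack

### The arm

A 6-joint arm with a two-finger parallel gripper is mounted at the origin on the work surface; the furniture and walls round the work are solid. World frame = base frame: x ahead of the robot, y to its left, z up, the work surface at z = 0. Lengths are in m, angles in rad, forces in N, time in s.
With the tool pointing down it reaches from about 0.425 to 0.95 m from the base axis. Payload 3.5 kg.
Tool frame: the origin (TCP) lies midway between the tips of the shut fingers; the grasp point (between the pads) lies 19 mm behind it; x points along the fingers, y is the direction in which the jaws open and shut, and the axes are right-handed (so a half turn about x gives the same grasp; the last joint's range is limited). The gripper opens to 85 mm and grips with 20 to 120 N. Pads are 22 mm wide; open, the fingers measure 114 mm over their backs; the gripper's body (76 mm by 85 mm) begins 54 mm behind the grasp point. The pads swing forward as they close: fully open they stand 13 mm farther back than shut.
Start: joints at [1.046, 0.286, 1.577, -0, 1.279, -0.15], TCP at [0.247, 0.628, 0.231] pointing down, gripper open.
Joint ranges: [-2.77, 2.77], [-0.9, 2.22], [0.21, 2.48], [-1.53, 4.67], [0.24, 2.81], [-2.84, 2.84]. Speed limits (rad/s): [2.79, 2.79, 3.14, 3.14, 3.14, 3.14].

### API

Orientations are given as a unit quaternion [x, y, z, w].
In Python, from plant import ctrl, vision gives the robot as it stands. The module is installed in compiled form; this text tells all that it offers.
- The arm moves only by the tool play_rows, never from a script. Its arguments are lists of equal length, an entry for each row: "claw": the closure in counts, from 0 (fully open) to 255 (shut); "travel": the shift along the tool's x, y, z in m, a list of three; "dr": the turn, a rotation vector about the tool's x, y, z in rad, a list of three. In form: {"claw": [claw, ...], "travel": [[tx, ty, tz], ...], "dr": [[wx, wy, wz], ...]}. A call has 1 to 20 rows; each row is the pose to reach, as a shift and turn from the pose measured when the call began, along the tool's axes at that moment; what a row does not reach only later rows make up. A row lasts 1/10 s, in which the tool goes at most 50 mm and 8.59 degrees, less where a joint would pass 70% of its speed; a pose out of reach is approached as far as the arm can. A call with a gripper value outside its range is refused whole. The fingers move at their own pace and stop on an object; "force" is the grip in N (left out, the last holds). Time passes only in rows, so rows that repeat a pose let the fingers close. It gives the time, the measured TCP pose, the force and the opening at its end, in the units of the state.
- ctrl.get_state(): the state, without advancing time (a new reading comes with each control period).
- vision.read_camera(name): name is "side" or "top"; returns a dict with "img" (384x512x3 uint8, red, green, blue), "range_z" (384x512 float32, m along the optical axis (not along the pixel's ray), 0 where there is no reading), "K" (3x3 intrinsics, pixels), "distortion" ([k1, k2, p1, p2, k3] as OpenCV has them; the pictures are not rectified), "world_to_cam" (4x4, takes a point from world to camera coordinates). Camera axes: x right, y up, looking along -z (the intrinsics and any distortion apply to the point x, -y, -z); pixel columns grow to the right and rows downward; lengths in m; the calibration is good to about 2 mm. A picture is of the moment at which its call begins.
- ctrl.sign_off(): hands the job in, once; it reports no verdict.
The state is a dict: "time": time; "qpos": joint angles; "dq": joint speeds; "joint_efforts": joint torques, N m; "eef_pos": TCP position; "tcp_rot": TCP orientation; "contact_force": force on the tool from outside, world axes, zero at the start; "wrist_torque": the same for the moment, N m; "opening": opening from 0.0 (shut) to 1.0 (fully open).
Only numpy, scipy, OpenCV 4.12 (cv2) and the standard library are available. Lean on these libraries where they do the work, as an engineer would, in place of code of your own. Each camera call takes 0.05 s, during which the arm holds its last target.

### The job

Nest the loose kidney-shaped mould tray in the kidney-shaped tray that is screwed to the plywood board: turn it until the two outlines match (hollow side over hollow side) and set it down fully home, level, and let go. Leave the straight oval tray where it stands.

Things in the scene. Friction and masses are not known exactly. Their poses are not given: they have to be found in the camera images.
- kidney_band (a point): Loose kidney tray (mm): grey, open, 152 long, 60 high, left or right of the board; a bent strip 50 wide. Upper band (20 to 60 over the table): upright 3.5 walls; below, a narrower tapered foot that enters the lower tray. Point: mid-waist, mid-band, 40 above the underside. y along length, +x to hollow side, z up. Grip the waist's outside along x, tips not below the band (20 under the point).
- base_rim (a point): Fixed kidney tray, same shape and size, on a plywood board (185 x 120 x 15 mm) mid-table. Point: middle of its waist, level with its rim, 75 above the table. y along length, +x to hollow side, z up. Mouth 43 wide; the other's tapered foot (37 wide at top, 23 below, 20 high) centres itself from some 7 mm or 7 degrees off. Home: the loose tray's point 20 mm above this one, x and y axes alike.
- oval_band (a point): Straight oval tray to be left alone: same grey plastic, 152 x 50 mm, 60 mm high, straight sides, round ends; it stands on the other side of the board from the loose kidney tray. Point: its middle, 40 mm above its underside; y along its length, z up.

How it is judged:
At the end, for the whole second after the job is handed in: The loose kidney tray sits in the fixed one: middles within 10 mm sideways, its band on the lower rim (height within 6 mm of home), outlines turned alike within 10 degrees, level within 5 degrees; the oval tray is within 30 mm of where it stood (horizontal distance between kidney_band and base_rim below 0.01 m and z of kidney_band in the frame of base_rim between 0.014 and 0.026 m and angle between the y axis of kidney_band and the y axis of base_rim, either way round below 0.175 rad and angle between kidney_band's own z axis and vertical below 0.09 rad and distance of oval_band from where it was at the start of the episode below 0.03 m); the robot touches nothing.
It fails at once if the straight oval tray was moved by more than 30 mm (distance of oval_band from where it was at the start of the episode above 0.03 m).
It also fails if it takes over 38 s, if anything falls off the work surface, if the arm or the gripper's body presses on something with over 40 N, if the wrist force passes 120 N, or if a joint passes its speed limit or range.

## Working session

There is one attempt and no reset: what is moved stays moved. The work goes in short steps, Python scripts to look and compute and a tool call to move; the robot and the scene stay as the last step left them, time stands still between calls to the robot, and variables do not carry over. Pictures are saved under pics/ and viewed, and the job is handed in when it is done.

Besides the shell and the picture viewer there is one more tool, called after "Call:" as name(argument=value, ...) on one line, values as JSON. play_rows: Moves the arm, as the interface text tells. Its arguments: {"type":"object","properties":{"claw":{"type":"array","items":{"type":"number"}},"travel":{"type":"array","items":{"type":"array","items":{"type":"number"}}},"dr":{"type":"array","items":{"type":"array","items":{"type":"number"}}},"force":{"type":"number"}},"required":["claw","travel","dr"]}

```bash
mkdir -p pics
cat > h.py <<'E'
import numpy as np, cv2
from plant import ctrl, vision
def cloud(c):
    Z=c["range_z"]; h,w=Z.shape
    u,v=np.meshgrid(np.arange(w),np.arange(h))
    p=cv2.undistortPoints(np.stack([u,v],-1).reshape(-1,1,2).astype(np.float64),c["K"],np.array(c["distortion"],float)).reshape(h,w,2)
    P=np.stack([p[...,0]*Z,-p[...,1]*Z,-Z,np.ones_like(Z)],-1)
    W=P@np.linalg.inv(c["world_to_cam"]).T
    W=W[...,:3]; W[Z<=0]=np.nan
    return W
E
python3 - <<'E'
from h import *
for n in("top","side"):
    c=vision.read_camera(n); cv2.imwrite(f"pics/{n}0.png",c["img"][...,::-1]); np.savez(f"{n}0.npz",img=c["img"],W=cloud(c))
    print(n,np.linalg.inv(c["world_to_cam"]).round(3),c["K"],c["distortion"])
print(ctrl.get_state())
E
```

```text
top [[ 0.136  0.967 -0.213  0.318]
 [-0.991  0.132 -0.035 -0.014]
 [-0.006  0.216  0.976  1.153]
 [ 0.     0.     0.     1.   ]] [[395.49059149   0.         255.00074773]
 [  0.         395.49059149 193.68929387]
 [  0.           0.           1.        ]] [-0.09455521  0.          0.          0.          0.        ]
side [[-1.    -0.01  -0.015  0.506]
 [-0.004 -0.692  0.722  0.665]
 [-0.018  0.722  0.691  0.69 ]
 [ 0.     0.     0.     1.   ]] [[382.23064686   0.         256.49669084]
 [  0.         382.23064686 195.05574665]
 [  0.           0.           1.        ]] [-0.04693174  0.          0.          0.          0.        ]
{'time': 0.1, 'qpos': array([ 1.04599385e+00,  2.87122393e-01,  1.57801147e+00, -2.27447047e-05,
        1.27861205e+00, -1.50034128e-01]), 'dq': array([ 4.03205047e-05, -1.30991499e-03, -4.37296768e-03, -3.56403690e-04,
        2.52985969e-04,  1.66156656e-03]), 'joint_efforts': array([ 1.34653605e-03, -4.07295084e+01, -2.93699867e+01, -6.23806773e-05,
        3.45861772e-03, -2.22782330e-05]), 'eef_pos': array([0.24678897, 0.62763473, 0.23006564]), 'tcp_rot': array([ 0.13100329,  0.6949736 , -0.13244512,  0.69448407]), 'contact_force': array([-0.68853509,  0.3215505 , -0.82841314]), 'wrist_torque': array([-0.01084112,  0.03217495,  0.03700092]), 'opening': 0.9992824036657945}
```

View pics/top0.png

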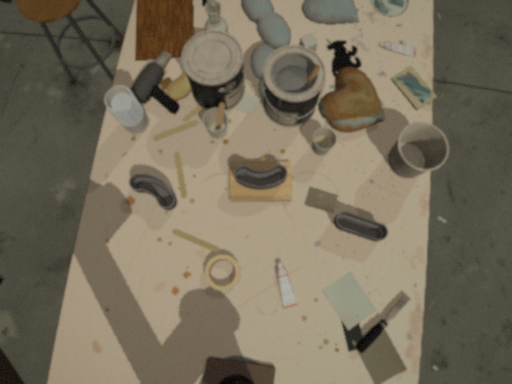

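View pics/side0.png

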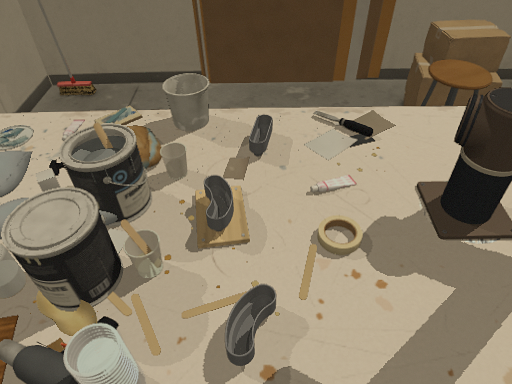

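The top view shows the loose kidney at about (153,191), the fixed one at (261,178) and the oval at (360,226). Next I map the rim points.

Run:
```python
from h import *
S=1500
im=[np.full((330,360,3),255,np.uint8) for _ in range(3)]
for n,col in(("top",(0,0,255)),("side",(255,0,0))):
    W=np.load(n+"0.npz")["W"].reshape(-1,3)
    for name,(cx,cy),zr in(("loose",(.49,.26),(.045,.075)),("base",(.53,0),(.062,.09)),("oval",(.43,-.25),(.045,.075))):
        i=["loose","base","oval"].index(name)
        m=(abs(W[:,0]-cx)<.12)&(abs(W[:,1]-cy)<.11)
        P=W[m]; hist=np.histogram(P[:,2],bins=np.arange(-.01,.11,.01))
        print(n,name,m.sum(),hist[0])
        P=P[(P[:,2]>zr[0])&(P[:,2]<zr[1])]; print(P.min(0).round(3),P.max(0).round(3),P.mean(0).round(3))
        for p in P: cv2.circle(im[i],(int(180-(p[1]-cy)*S),int(165-(p[0]-cx)*S)),2,col,-1)
cv2.imwrite("pics/rim0.png",np.hstack(im[:2]))
```

```text
top loose 5830 [2399 2931   77  169   50   48  112   44    0    0    0]
[0.483 0.248 0.045] [0.575 0.37  0.064] [0.53  0.303 0.056]
top base 6038 [2206 1748 1297  139  194  105   88   92  168    1    0]
[ 0.575 -0.055  0.062] [0.649 0.091 0.081] [0.611 0.016 0.072]
top oval 6272 [2962 2603  114  199   86   85  187   36    0    0    0]
[ 0.472 -0.358  0.045] [ 0.542 -0.208  0.064] [ 0.507 -0.285  0.055]
side loose 11472 [6177 3701  247  490  206  212  402   37    0    0    0]
[0.484 0.252 0.045] [0.574 0.37  0.063] [0.528 0.298 0.055]
side base 6242 [3419  309 1406   94  249  177  193  202  193    0    0]
[ 0.576 -0.055  0.062] [0.649 0.097 0.076] [0.612 0.027 0.069]
side oval 3904 [2794  475   79  148  120  122  164    2    0    0    0]
[ 0.474 -0.356  0.045] [ 0.542 -0.204  0.061] [ 0.509 -0.275  0.053]
```

View pics/rim0.png

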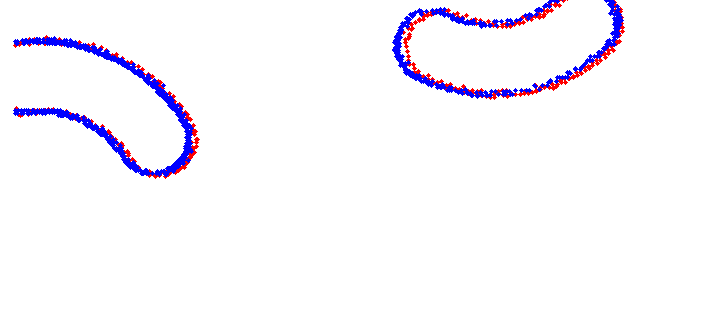

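```bash
cat > fit.py <<'E'
from h import *
from scipy.optimize import least_squares
def rim(W,c,zr,r=.1):
    W=W.reshape(-1,3); m=(np.hypot(W[:,0]-c[0],W[:,1]-c[1])<r)&(W[:,2]>zr[0])&(W[:,2]<zr[1]); return W[m]
def sd(P,x,y,t,R):
    c,s=np.cos(t),np.sin(t); dx=P[:,0]-x; dy=P[:,1]-y
    X=c*dx+s*dy; Y=-s*dx+c*dy
    a=np.arcsin(51e-3/R); ang=np.arctan2(Y,R-X); ang=np.clip(ang,-a,a)
    return np.hypot(X-R*(1-np.cos(ang)),Y-R*np.sin(ang))-.0233
def fit(P,g,R=None):
    f=lambda p: sd(P,*p[:3],p[3] if R is None else R)
    rs=[]
    for t in np.arange(0,6.28,.5):
        r=least_squares(f,[*g,t]+([.08] if R is None else []),loss="soft_l1",f_scale=.001,bounds=([-1,-1,-10]+([.055] if R is None else []),[1,1,10]+([.5] if R is None else [])))
        rs.append(r)
    r=min(rs,key=lambda r:r.cost); return r.x, np.sqrt(np.mean(f(r.x)**2))
E
python3 - <<'E'
from fit import *
for n in("top","side","both"):
    W=np.concatenate([np.load(k+"0.npz")["W"].reshape(-1,3) for k in (("top","side") if n=="both" else (n,))])
    for name,c,zr in(("loose",(.53,.303),(.055,.07)),("base",(.611,.016),(.07,.085)),("base2",(.611,.016),(.062,.085))):
        P=rim(W,c,zr); x,e=fit(P,c); print(n,name,len(P),x.round(4),"deg",np.degrees(x[2]).round(1)%360,"rms",e.round(4))
E
```

```text
top loose 170 [0.5416 0.3137 2.7219 0.0926] deg 156.0 rms 0.0012
top base 169 [0.6015 0.0154 0.1484 0.0907] deg 8.5 rms 0.0015
top base2 240 [0.6011 0.0155 0.1473 0.0914] deg 8.4 rms 0.0014
side loose 438 [0.5418 0.3174 2.7295 0.0921] deg 156.4 rms 0.0011
side base 193 [0.6019 0.0193 0.1519 0.0911] deg 8.7 rms 0.0011
side base2 360 [0.6018 0.0195 6.4397 0.0906] deg 9.0 rms 0.0011
both loose 608 [0.5419 0.3166 2.7287 0.0916] deg 156.3 rms 0.0015
both base 362 [0.6016 0.0181 0.1439 0.0908] deg 8.2 rms 0.0017
both base2 600 [0.6012 0.0189 0.1454 0.0899] deg 8.3 rms 0.0017
```

```bash
cat > go.py <<'E'
from h import *
from scipy.spatial.transform import Rotation as Ro
def rel(p,yaw,verbose=True):
    "travel & dr (tool axes) to reach TCP p with tool x down, tool y at azimuth yaw(deg)"
    s=ctrl.get_state(); A=Ro.from_quat(s["tcp_rot"]); M=A.as_matrix()
    y=np.array([np.cos(np.radians(yaw)),np.sin(np.radians(yaw)),0]); x=np.array([0,0,-1.]); z=np.cross(x,y)
    B=Ro.from_matrix(np.stack([x,y,z],1))
    t=M.T@(np.array(p)-s["eef_pos"]); r=(A.inv()*B).as_rotvec()
    print("t",s["time"],"pos",s["eef_pos"].round(4),"yaw",np.degrees(np.arctan2(M[1,1],M[0,1])).round(1),"q",s["qpos"].round(2),"F",s["contact_force"].round(1),"op",round(s["opening"],3))
    print("tool x",M[:,0].round(3),"\ntravel",t.round(4),"dr",r.round(4))
E
python3 - <<'E'
from go import *
for y in (156.2,-23.8): rel((.5417,.3155,.12),y)
E
```

```text
t 0.1 pos [0.2468 0.6276 0.2301] yaw 68.5 q [ 1.05  0.29  1.58 -0.    1.28 -0.15] F [-0.7  0.3 -0.8] op 0.999
tool x [-0.001 -0.002 -1.   ] 
travel [ 0.1103 -0.1823  0.3887] dr [-1.5302e+00 -1.9000e-03  1.5000e-03]
t 0.1 pos [0.2468 0.6276 0.2301] yaw 68.5 q [ 1.05  0.29  1.58 -0.    1.28 -0.15] F [-0.7  0.3 -0.8] op 0.999
tool x [-0.001 -0.002 -1.   ] 
travel [ 0.1103 -0.1823  0.3887] dr [1.6114e+00 1.5000e-03 1.9000e-03]
```

Call:
play_rows(claw=[0,0,0,0,0,0,0,0,0,0,0,0,0,0,0,0], travel=[[0.09,-0.182,0.389],[0.09,-0.182,0.389],[0.09,-0.182,0.389],[0.09,-0.182,0.389],[0.09,-0.182,0.389],[0.09,-0.182,0.389],[0.09,-0.182,0.389],[0.09,-0.182,0.389],[0.09,-0.182,0.389],[0.09,-0.182,0.389],[0.09,-0.182,0.389],[0.09,-0.182,0.389],[0.09,-0.182,0.389],[0.09,-0.182,0.389],[0.09,-0.182,0.389],[0.09,-0.182,0.389]], dr=[[-1.53,0,0],[-1.53,0,0],[-1.53,0,0],[-1.53,0,0],[-1.53,0,0],[-1.53,0,0],[-1.53,0,0],[-1.53,0,0],[-1.53,0,0],[-1.53,0,0],[-1.53,0,0],[-1.53,0,0],[-1.53,0,0],[-1.53,0,0],[-1.53,0,0],[-1.53,0,0]], force=50)

```text
time: 1.7
eef_pos: [0.5418, 0.316, 0.1404]
tcp_rot: [-0.387, 0.593, 0.386, 0.592]
contact_force: [0.2, 0.4, -0.0]
opening: 1.001
```

Run:
```python
from go import *
rel((.5417,.3155,.022),156.2)
```

```text
t 1.7 pos [0.5418 0.316  0.1404] yaw 156.2 q [ 0.37  0.27  1.77 -0.    1.1  -2.36] F [ 0.2  0.4 -0. ] op 1.001
tool x [-0.001 -0.002 -1.   ] 
travel [ 1.184e-01 -1.000e-04 -3.000e-04] dr [ 0.     -0.002  -0.0001]
```

Call:
play_rows(claw=[0,0,0,0,0,0], travel=[[0.03,0,0],[0.06,0,0],[0.09,0,0],[0.105,0,0],[0.118,0,0],[0.118,0,0]], dr=[[0,0,0],[0,0,0],[0,0,0],[0,0,0],[0,0,0],[0,0,0]])

```text
time: 2.3
eef_pos: [0.5408, 0.3155, 0.0209]
tcp_rot: [-0.386, 0.594, 0.386, 0.591]
contact_force: [0.4, 0.0, 0.5]
opening: 0.999
```

Run:
```python
from go import *
rel((.5417,.3155,.022),156.2)
c=vision.read_camera("side"); i=c["img"][230:384,170:340,::-1]; cv2.imwrite("pics/s1.png",cv2.resize(i,None,fx=4,fy=3.8))
```

```text
t 2.3 pos [0.5408 0.3155 0.0209] yaw 156.2 q [ 0.37  0.43  1.81 -0.    0.9  -2.36] F [0.4 0.  0.5] op 0.999
tool x [-0.004 -0.003 -1.   ] 
travel [-0.0011 -0.0008  0.0003] dr [ 0.0001 -0.0041 -0.0021]
```

View pics/s1.png

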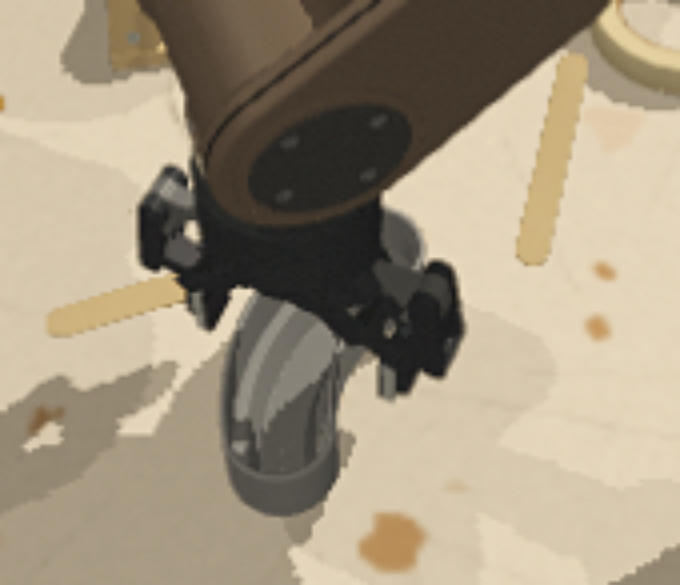

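The gripper straddles the waist, with one finger each side (enlarged crop, about (205,310) and (390,370)) and clearance to both walls. I close on it.

Call:
play_rows(claw=[60,120,200,255,255,255,255,255,255,255], travel=[[0,0,0],[0,0,0],[0,0,0],[0,0,0],[0,0,0],[0,0,0],[0,0,0],[0,0,0],[0,0,0],[0,0,0]], dr=[[0,0,0],[0,0,0],[0,0,0],[0,0,0],[0,0,0],[0,0,0],[0,0,0],[0,0,0],[0,0,0],[0,0,0]], force=60)

```text
time: 3.35
eef_pos: [0.5435, 0.3163, 0.0243]
tcp_rot: [-0.387, 0.592, 0.385, 0.593]
contact_force: [1.0, 0.8, 6.0]
opening: 0.584
```

Call:
play_rows(claw=[255,255,255,255,255,255,255,255], travel=[[-0.005,0,0],[-0.02,0,0],[-0.05,0,0],[-0.09,0,0],[-0.13,0,0],[-0.16,0,0],[-0.16,0,0],[-0.16,0,0]], dr=[[0,0,0],[0,0,0],[0,0,0],[0,0,0],[0,0,0],[0,0,0],[0,0,0],[0,0,0]])

```text
time: 4.15
eef_pos: [0.5428, 0.3165, 0.1849]
tcp_rot: [-0.387, 0.592, 0.385, 0.593]
contact_force: [0.0, -0.9, -1.5]
opening: 0.582
```

Run:
```python
from go import *
rel((.6015,.0175,.18),8.5)
for n in("side","top"):
    c=vision.read_camera(n); cv2.imwrite(f"pics/{n}2.png",c["img"][...,::-1]); np.savez(f"{n}2.npz",W=cloud(c))
```

```text
t 4.15 pos [0.5428 0.3165 0.1849] yaw 156.2 q [ 0.37  0.22  1.74 -0.    1.18 -2.36] F [ 0.  -0.9 -1.5] op 0.582
tool x [ 0.003 -0.    -1.   ] 
travel [ 0.0052 -0.1743 -0.2499] dr [2.5781e+00 4.1000e-03 1.0000e-04]
```

View pics/side2.png

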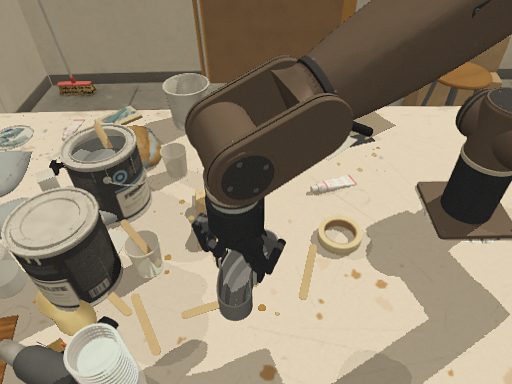

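Call:
play_rows(claw=[255,255,255,255,255,255,255,255,255,255,255,255,255,255,255,255,255,255,255,255], travel=[[0,-0.01,-0.015],[0,-0.02,-0.03],[0,-0.035,-0.05],[0,-0.05,-0.07],[0,-0.06,-0.09],[0,-0.07,-0.105],[0,-0.08,-0.12],[0,-0.09,-0.135],[0,-0.1,-0.15],[0,-0.11,-0.165],[0,-0.12,-0.18],[0,-0.13,-0.195],[0,-0.14,-0.21],[0,-0.15,-0.22],[0,-0.16,-0.23],[0,-0.165,-0.24],[0,-0.174,-0.25],[0,-0.174,-0.25],[0,-0.174,-0.25],[0,-0.174,-0.25]], dr=[[0.14,0,0],[0.28,0,0],[0.42,0,0],[0.56,0,0],[0.7,0,0],[0.84,0,0],[0.98,0,0],[1.12,0,0],[1.26,0,0],[1.4,0,0],[1.54,0,0],[1.68,0,0],[1.82,0,0],[1.96,0,0],[2.1,0,0],[2.24,0,0],[2.38,0,0],[2.52,0,0],[2.578,0.004,0],[2.578,0.004,0]])

```text
time: 6.25
eef_pos: [0.5985, 0.017, 0.1797]
tcp_rot: [0.459, 0.538, -0.464, 0.533]
contact_force: [-0.8, -0.4, -1.0]
opening: 0.584
```

```bash
cat > look.py <<'E'
import sys
from go import *; from fit import *
k,zlo,zhi=sys.argv[1],float(sys.argv[2]),float(sys.argv[3])
rel((.6015,.0175,.079),8.5)
Ws=[]
for n in("side","top"):
    c=vision.read_camera(n); cv2.imwrite(f"pics/{n}{k}.png",c["img"][...,::-1]); W=cloud(c); np.savez(f"{n}{k}.npz",W=W); Ws.append(W.reshape(-1,3))
    P=rim(W,(.61,.0175),(zlo,zhi)); print(n,len(P)); 
    try:
        x,e=fit(P,(.61,.0175),.091); print(x.round(4),np.degrees(x[2])%360,e)
    except Exception as ex: print(ex)
E
python3 look.py 3 .2 .235
```

```text
t 6.25 pos [0.5985 0.017  0.1797] yaw 8.5 q [-0.14  0.17  1.81 -0.    1.17 -0.29] F [-0.8 -0.4 -1. ] op 0.584
tool x [-0.01  -0.001 -1.   ] 
travel [ 0.1006  0.0041 -0.    ] dr [-0.0003 -0.0003  0.0098]
side 643
[0.5977 0.0229 0.1598] 9.157540159414713 0.00955100300441104
top 46
[5.7630e-01 4.0000e-03 4.3776e+00] 250.81741178834352 0.0010766875546432447
```

```bash
python3 -c "
import cv2;a=cv2.imread('pics/side3.png')[90:290,110:330];b=cv2.imread('pics/top3.png')[110:250,180:340]
cv2.imwrite('pics/c3.png',cv2.hconcat([cv2.resize(a,(440,400)),cv2.resize(b,(350,400))]))"
```

```text
(no output)
```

View pics/c3.png

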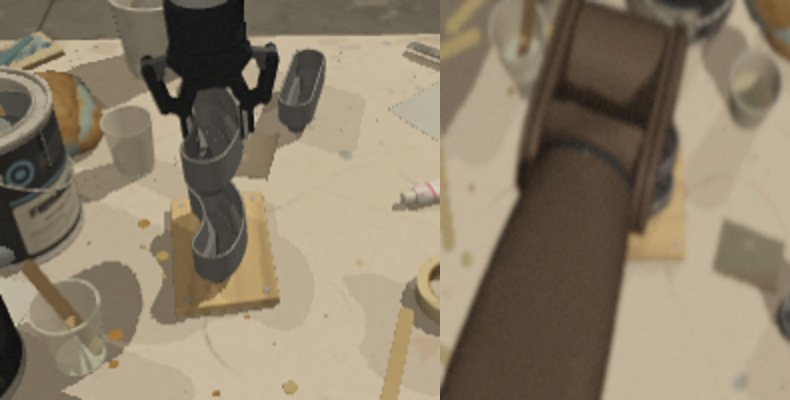

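Run:
```python
from fit import *
W=np.load("side3.npz")["W"].reshape(-1,3)
m=(abs(W[:,0]-.6)<.08)&(W[:,1]>.03)&(W[:,1]<.11)&(W[:,2]>.1)
print(np.histogram(W[m][:,2],bins=np.arange(.1,.26,.01)))
for lo,hi,ylo in((.205,.225,.03),(.205,.225,.045),(.21,.22,.03),(.2,.22,.045)):
    P=W[m&(W[:,2]>lo)&(W[:,2]<hi)&(W[:,1]>ylo)]
    f=lambda p: sd(P,*p,.091)
    r=least_squares(f,[.6,.0175,.148],loss="soft_l1",f_scale=.001); print(len(P),r.x.round(4),np.degrees(r.x[2]).round(1),np.sqrt(np.mean(r.fun**2)).round(4))
q=W[m&(W[:,2]>.205)]; 
# tilt: rim top z vs y
for y in (.035,.05,.065,.08): 
    s=q[abs(q[:,1]-y)<.008]; print(y,len(s),np.percentile(s[:,2],[50,90,97]).round(4))
```

```text
(array([  0,   0,   0,   0,   0,  11,  19,  92, 139, 150, 176, 150,  39,
        69,  62]), array([0.1 , 0.11, 0.12, 0.13, 0.14, 0.15, 0.16, 0.17, 0.18, 0.19, 0.2 ,
       0.21, 0.22, 0.23, 0.24, 0.25]))
257 [0.6029 0.0223 0.2692] 15.4 0.0034
189 [0.5964 0.0229 0.1302] 7.5 0.001
150 [0.6007 0.0222 0.2212] 12.7 0.0031
257 [0.5959 0.0232 0.12  ] 6.9 0.001
0.035 1223 [0.2791 0.3658 0.4648]
0.05 1251 [0.3461 0.3816 0.5002]
0.065 587 [0.4335 0.4771 0.4953]
0.08 3595 [0.4465 0.4831 0.4938]
```

Run:
```python
from go import *
rel((.6027,.015,.115),8.5)
```

```text
t 6.35 pos [0.5989 0.0171 0.1805] yaw 8.6 q [-0.14  0.17  1.81 -0.    1.17 -0.29] F [ 0.2  0.5 -1.9] op 0.58
tool x [-0.008 -0.001 -1.   ] 
travel [0.0655 0.004  0.0027] dr [0.0014 0.0002 0.0084]
```

Call:
play_rows(claw=[255,255,255,255,255,255], travel=[[0.01,0.004,0.003],[0.03,0.004,0.003],[0.05,0.004,0.003],[0.065,0.004,0.003],[0.065,0.004,0.003],[0.065,0.004,0.003]], dr=[[0,0,0.008],[0,0,0.008],[0,0,0.008],[0,0,0.008],[0,0,0.008],[0,0,0.008]])

```text
time: 6.95
eef_pos: [0.6027, 0.0147, 0.1151]
tcp_rot: [0.461, 0.536, -0.461, 0.536]
contact_force: [-0.6, 0.0, -1.4]
opening: 0.576
```

```bash
python3 look.py 4 .2 .235 2>/dev/null | head -3
python3 - <<'E'
from go import *
from fit import *
rel((.6027,.015,.079),8.5)
s=ctrl.get_state()["eef_pos"]
W=np.load("side4.npz")["W"].reshape(-1,3); h=s[2]-.0243+.06
for lo,ylo in((.01,.045),(.015,.045),(.01,.05)):
    m=(abs(W[:,0]-.6)<.08)&(W[:,1]>ylo)&(W[:,1]<.11)&(abs(W[:,2]-h)<lo); P=W[m]
    r=least_squares(lambda p: sd(P,*p,.091),[.6,.0175,.148],loss="soft_l1",f_scale=.001); print(len(P),r.x.round(4),np.degrees(r.x[2]).round(1),np.sqrt(np.mean(r.fun**2)).round(4))
c=cv2.imread('pics/side4.png')[110:290,130:310]; cv2.imwrite("pics/c4.png",cv2.resize(c,(600,600),interpolation=cv2.INTER_CUBIC))
E
```

```text
t 6.95 pos [0.6027 0.0147 0.1151] yaw 8.6 q [-0.14  0.25  1.85 -0.    1.05 -0.29] F [-0.6  0.  -1.4] op 0.576
tool x [-0.001 -0.    -1.   ] 
travel [ 0.0361 -0.0007 -0.0029] dr [0.0016 0.     0.001 ]
t 7.05 pos [0.6037 0.0146 0.1167] yaw 8.6 q [-0.14  0.25  1.84 -0.    1.05 -0.29] F [ 0.3 -0.  -0.1] op 0.58
tool x [ 0.002 -0.001 -1.   ] 
travel [ 0.0377 -0.001  -0.0006] dr [ 0.0016  0.0009 -0.0018]
136 [0.6005 0.0206 0.1348] 7.7 0.0011
196 [0.5998 0.0208 0.122 ] 7.0 0.0011
130 [0.6001 0.0207 0.1252] 7.2 0.0011
```

View pics/c4.png

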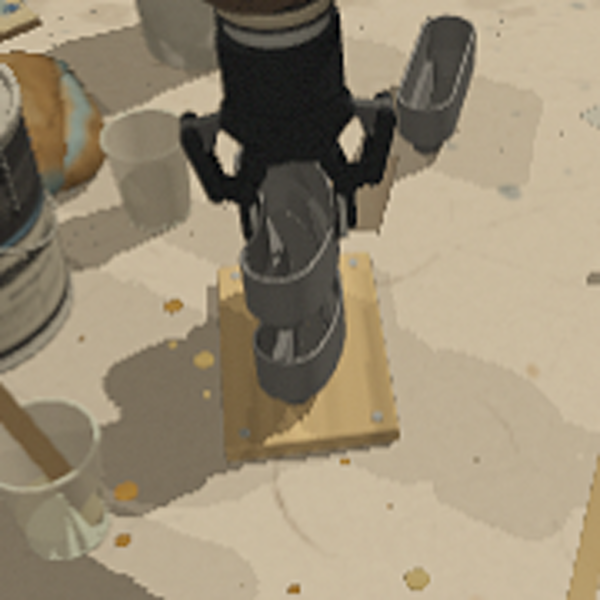

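Call:
play_rows(claw=[255,255,255,255,255,255,255,255], travel=[[0.005,0.001,0.001],[0.01,0.001,0.001],[0.015,0.001,0.001],[0.02,0.001,0.001],[0.024,0.001,0.001],[0.028,0.001,0.001],[0.031,0.001,0.001],[0.031,0.001,0.001]], dr=[[0,0,0],[0,0,0],[0,0,0],[0,0,0],[0,0,0],[0,0,0],[0,0,0],[0,0,0]])

```text
time: 7.85
eef_pos: [0.6045, 0.0138, 0.085]
tcp_rot: [0.461, 0.536, -0.461, 0.536]
contact_force: [-0.3, 0.4, -1.6]
opening: 0.581
```

No contact yet and the foot is about 14 mm in. I continue slowly.

Call:
play_rows(claw=[255,255,255,255,255], travel=[[0.002,0,0],[0.004,0,0],[0.006,0,0],[0.006,0,0],[0.006,0,0]], dr=[[0,0,0],[0,0,0],[0,0,0],[0,0,0],[0,0,0]])

```text
time: 8.35
eef_pos: [0.6047, 0.0138, 0.0794]
tcp_rot: [0.461, 0.536, -0.461, 0.537]
contact_force: [-1.1, 0.1, 1.1]
opening: 0.579
```

Call:
play_rows(claw=[255,255,255,255], travel=[[0.001,0,0],[0.002,0,0],[0.002,0,0],[0.002,0,0]], dr=[[0,0,0],[0,0,0],[0,0,0],[0,0,0]])

```text
time: 8.75
eef_pos: [0.6047, 0.0137, 0.0793]
tcp_rot: [0.461, 0.536, -0.461, 0.536]
contact_force: [-6.4, 0.9, 9.0]
opening: 0.584
```

```bash
python3 look.py 5 .105 .125
python3 - <<'E'
from fit import *
W=np.load("side5.npz")["W"].reshape(-1,3)
m=(abs(W[:,0]-.6)<.08)&(W[:,1]>.045)&(W[:,1]<.11)&(abs(W[:,2]-.113)<.01); P=W[m]
r=least_squares(lambda p: sd(P,*p,.091),[.6,.0175,.148],loss="soft_l1",f_scale=.001); print(len(P),r.x.round(4),np.degrees(r.x[2]).round(1),np.sqrt(np.mean(r.fun**2)).round(4),np.percentile(P[:,2],95))
c=cv2.imread('pics/side5.png')[110:290,130:310]; cv2.imwrite("pics/c5.png",cv2.resize(c,(600,600),interpolation=cv2.INTER_CUBIC))
E
```

```text
t 8.75 pos [0.6047 0.0137 0.0793] yaw 8.6 q [-0.14  0.3   1.86 -0.    0.98 -0.29] F [-6.4  0.9  9. ] op 0.584
tool x [ 0.001 -0.001 -1.   ] 
travel [ 0.0003 -0.0026 -0.0042] dr [ 0.0017  0.0007 -0.0005]
side 297
[0.6035 0.0198 0.1557] 8.919894958774666 0.005482817469525151
top 33
[0.6002 0.0164 0.1959] 11.223551701501426 0.001155966680658455
162 [0.6021 0.02   0.1254] 7.2 0.0011 0.11407687320276269
```

View pics/c5.png

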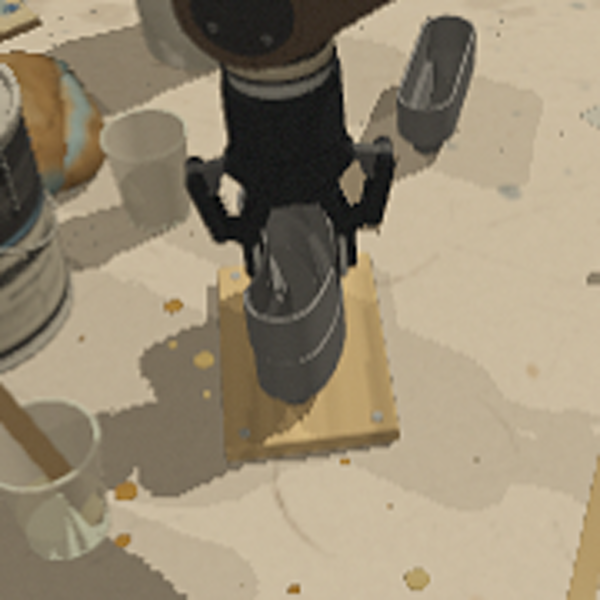

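The loose tray is flush on the lower rim, with the seam at about (300,360) in the crop, and contact stopped it at the predicted height. I release and rise.

Call:
play_rows(claw=[100,70,40,0,0,0,0,0], travel=[[0,0,0],[0,0,0],[0,0,0],[0,0,0],[0,0,0],[0,0,0],[0,0,0],[0,0,0]], dr=[[0,0,0],[0,0,0],[0,0,0],[0,0,0],[0,0,0],[0,0,0],[0,0,0],[0,0,0]])

```text
time: 9.65
eef_pos: [0.6047, 0.0137, 0.0792]
tcp_rot: [0.461, 0.536, -0.461, 0.536]
contact_force: [-0.6, 0.7, -0.1]
opening: 0.998
```

Call:
play_rows(claw=[0,0,0,0,0,0,0,0,0], travel=[[-0.01,0,0],[-0.03,0,0],[-0.06,0,0],[-0.1,0,0],[-0.14,0,0],[-0.16,0,0],[-0.18,0,0],[-0.18,0,0],[-0.18,0,0]], dr=[[0,0,0],[0,0,0],[0,0,0],[0,0,0],[0,0,0],[0,0,0],[0,0,0],[0,0,0],[0,0,0]])

```text
time: 10.55
eef_pos: [0.6046, 0.0138, 0.2596]
tcp_rot: [0.461, 0.535, -0.461, 0.537]
contact_force: [0.3, -0.7, -0.2]
opening: 1.002
```

```bash
python3 look.py 6 .105 .125
python3 - <<'E'
from fit import *
W=np.load("side6.npz")["W"].reshape(-1,3)
P=W[(abs(W[:,0]-.6)<.08)&(abs(W[:,1]-.02)<.09)&(abs(W[:,2]-.113)<.01)]
A=np.c_[P[:,:2]-P[:,:2].mean(0),np.ones(len(P))]; print("plane",np.linalg.lstsq(A,P[:,2],rcond=None)[0].round(3), np.percentile(P[:,2],[50,95]).round(4))
# rim only: upper points per y-bin
for y in np.arange(-.05,.1,.02):
    s=P[abs(P[:,1]-y)<.01]; print(round(y,2),len(s),np.percentile(s[:,2],95).round(4))
for k in "06":
    V=np.load(f"side{k}.npz")["W"].reshape(-1,3); print("oval",V[(abs(V[:,0]-.507)<.06)&(abs(V[:,1]+.285)<.1)&(V[:,2]>.04)].mean(0).round(4))
c=cv2.imread('pics/side6.png')[110:290,130:310]; cv2.imwrite("pics/c6.png",cv2.resize(c,(600,600),interpolation=cv2.INTER_CUBIC))
E
```

```text
t 10.55 pos [0.6046 0.0138 0.2596] yaw 8.6 q [-0.14  0.11  1.73 -0.    1.3  -0.29] F [ 0.3 -0.7 -0.2] op 1.002
tool x [ 0.002 -0.001 -1.   ] 
travel [ 0.1806 -0.0028 -0.0043] dr [ 0.0017  0.001  -0.0015]
side 317
[0.6033 0.02   6.4428] 9.144171138792842 0.00112975994218135
top 42
[5.8350e-01 2.2000e-03 4.3473e+00] 249.08384460553015 0.001164341932857507
plane [-0.011 -0.002  0.11 ] [0.1111 0.1141]
-0.05 66 0.1135
-0.03 39 0.1145
-0.01 35 0.1138
0.01 25 0.114
0.03 22 0.1145
0.05 38 0.1142
0.07 44 0.1145
0.09 94 0.1133
oval [ 0.5099 -0.2738  0.051 ]
oval [ 0.5095 -0.2749  0.0509]
```

View pics/c6.png

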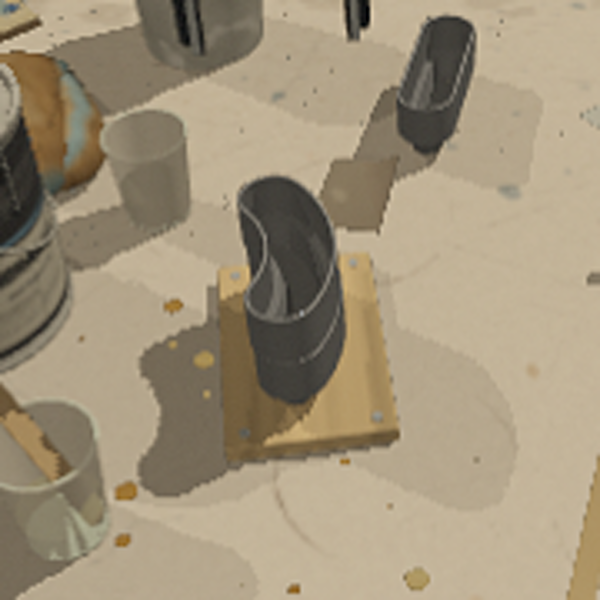

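The picture shows the tray nested, level and hollow side over hollow side. The gripper is well clear and the oval has not moved.

```bash
python3 -c "
from plant import ctrl; print(ctrl.sign_off())"
```

```text
the job is handed in; nothing more can be done
None
```

The loose kidney tray is nested in the fixed one, hollow over hollow. I gripped it across the waist, turned it about 148°, lowered it until contact stopped it, and let go. I handed the job in after about 10.7 s of the 38 s allowed.

My last checks were side-camera fits, except where noted:

| Check | Measured | Limit |
|---|---|---|
| Offset from the fixed tray's middle | about 1.6 mm | 10 mm |
| Angle between the outlines | within 1° | 10° |
| Rim height | about 114.5 mm (115 mm expected) | within 6 mm |
| Tilt | under 1° | 5° |
| Oval tray movement | about 1 mm, within noise | 30 mm |
| Gripper | open, raised about 18 cm, no contact force (robot state) | touching nothing |

- **Top camera:** its final fit was unusable because the arm blocked the view, so the final position rests on the side camera alone.
- **Camera disagreement:** before the grasp the two cameras differed by about 4 mm in y. The shift was the same for both kidney trays, so it cancels in the offset between them.

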